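# Strip the drilling fixture and lay the trunnion in the V-blocks

## Robot

A 6-joint arm with a two-finger parallel gripper is mounted at the origin on a cart in front of the work surface, level with it; the furniture and walls round the work are solid. World frame = base frame: x ahead of the robot, y to its left, z up, the work surface at z = 0. Lengths are in m, angles in rad, forces in N, time in s.
With the tool pointing down it reaches from about 0.3 to 0.775 m from the base axis. Payload 14.6 kg.
Tool frame: the origin (TCP) lies between the finger pads; the fingertips stand 8 mm ahead of it and the grasp point (between the pads) lies 11 mm behind it (ctrl.tip_reach is the distance from the TCP to the fingertips, in m); y points along the fingers, z is the direction in which the jaws open and shut, and the axes are right-handed (so a half turn about y gives the same grasp; the last joint's range is limited). The gripper opens to 94 mm and grips with 3 to 60 N. Pads are 16 mm wide; open, the fingers measure 119 mm over their backs; the gripper's body (75 mm by 177 mm) begins 78 mm behind the grasp point.
Start: joints at [-1.22, 0.3, 1.521, -0, 1.321, -0.067], TCP at [0.223, -0.503, 0.213] pointing down, gripper open.
Joint ranges: [-3.03, 3.03], [-0.79, 2.21], [0.23, 2.52], [-1.04, 4.18], [0, 3.07], [-2.55, 2.55]. Speed limits (rad/s): [2.22, 2.22, 2.57, 3.14, 3.14, 3.14].

## Interface

Orientations are given as [roll, pitch, yaw] about the fixed x, y, z axes, in that order (R = Rz(yaw) Ry(pitch) Rx(roll)).
In Python, from station import ctrl gives the robot as it stands.
- The arm moves only by the tool play_rows, never from a script. Its arguments are lists of equal length, an entry for each row: "twist": the turn, a rotation vector about the world's x, y, z as a fraction of full scale, a list of three; "travel": the shift along the world's x, y, z as a fraction of full scale, a list of three; "grip": the gripper's target within -1 to 1 (shut at 1, half-way at 0, fully open at -1). A call has 1 to 12 rows; each row shifts and turns the commanded pose from where the row before left it; what a row does not reach is not made up. Full scale, the value 1, is 5 cm for a shift and 90 degrees for a turn. A row lasts 1/10 s, in which the tool goes at most 50 mm and 8.59 degrees, less where a joint would pass 70% of its speed; a pose out of reach is approached as far as the arm can. A call with a number of a shift or a turn outside -1 to 1 is refused whole. A call with a gripper value outside its range is refused whole. The fingers move at their own pace and stop on an object; "force" is the grip in N (left out, the last holds). Time passes only in rows, so rows that do not move let the fingers close. It gives the time, the measured TCP pose, the force and the opening at its end, in the units of the state.
- ctrl.get_obs(): the state, without advancing time (a new reading comes with each control period).
- ctrl.camera(name): name is "scene" or "top" or "wrist"; returns a dict with "img" (480x640x3 uint8, red, green, blue), "vfov" (degrees; the focal length in pixels is half the picture's height over the tangent of half this angle, whatever the lens; pixels are square), "cx", "cy" (the principal point, pixels), "rvec" (rotation vector, rad) and "tvec" (3), from world to camera coordinates, as OpenCV has them. Camera axes: x right, y down, z forward; pixel columns grow to the right and rows downward; lengths in m; the calibration is good to about 2 mm. A picture is of the moment at which its call begins. There is no depth.
- ctrl.hand_in(): hands the job in, once; it reports no verdict.
Trained networks look in a picture, given as the dict that the camera call returned (one of the last four; its "shot" number tells which), for a name from the list of things; names that differ only in an ending like _2 or _b are one class to them, and where a whole thing is asked for, a point or a joint stands for the part that bears it (a point fixed in the world has none). Each returns a list of dicts, best first, with "confidence" (0 to 1); they miss things now and then, are a little off and sometimes report something else, mostly with a low value. They report only what shows in the picture. A call takes as long as a camera call. They do not tell look-alikes from the thing itself.
- ctrl.boxes_of(name, picture): "point" ([column, row] in pixels, amid what is visible of it).
- ctrl.trace(name, picture): "pixels" (480x640 bool, what is visible of it) and "point" ([column, row] in pixels, amid what is visible of it).
The state is a dict: "time_s": time; "qpos": joint angles; "joint_vel": joint speeds; "tau": joint torques, N m; "ee_pos": TCP position; "eef_rot": TCP orientation; "force": force on the tool from outside, world axes, zero at the start; "moment": the same for the moment, N m; "grip_width": finger opening in m.
Only numpy, scipy, OpenCV 4.12 (cv2) and the standard library are available. Lean on these libraries where they do the work, as an engineer would, in place of code of your own. Each camera call takes 0.05 s, during which the arm holds its last target.

## Task

Strip the green drilling fixture: work the T-handled quarter-turn nut anticlockwise, feeling for the angle at which it lets go and never forcing it, and lift it off its stud, then take off the brass washer, and put both in the steel parts tray. Then lift the aluminium trunnion off the stud and lower it, without dropping it, into the pair of V-blocks on the dark plate, its square boss in the gap midway between the blocks and both round ends fully seated. Leave the mug, the oil bottle, the tape measure and the micrometer where they are.

Things in the scene. Friction and masses are not known exactly. Their poses are not given: they have to be found in the camera images.
- fixture: Drilling fixture, fixed: green plate 200 x 84 mm, top 20 mm above the bench, with two steel V-blocks, each 44 mm long (x), 50 wide (y), tops 56 mm above the bench, centres at x = +60 and -60 mm (76 mm gap between them). 90-degree Vs along x, 40 mm wide at the top. Origin: under the plate's centre, at bench height; z up. A fixed vertical stud stands at the origin.
- stud_tip (a point): Tip of the fixture's stud, 106 mm above the bench, hidden in the nut. Stud: 18 mm thick up to 83 mm above the bench, then a 7 mm neck with a crosswise T-head 20 x 5 x 6 mm at the tip. The axes here are the fixture's: the T-head's angle is different each time and cannot be seen.
- nut_bar (a point): Centre of the red grip bar, 70 (x) x 14 (y) x 24 mm (z), of the T-handled nut; its yaw is the bar's. Below it a 14 mm stem and a closed black hub, 48 mm diameter, top 23.5 mm and underside 45 mm below this point. 0.3 kg, turns freely. Hub stands on the washer, bar up. The bar must be turned anticlockwise (from above) by some 0.4 to 1.5 rad, unknown, before it lifts off.
- nut_hub (a point): Centre of the underside of the nut's hub. A slot in it, parallel to the bar, passes the stud's T-head only when both are parallel to within about 0.17 rad; else the nut rises only 2 mm and catches. No stop: turned too far it locks again. So turn a little, pull up lightly (about 5 N), ease back down, and repeat until it comes up. Clear of the stud after 16 mm.
- washer_mid (a point): Centre, half-way up, of the brass washer: 60 mm diameter, 24 mm hole, 8 mm thick, 0.12 kg. It lies flat on the trunnion's boss, round the stud, whose tip is 19 mm above this point. It overhangs the boss by 8 mm across the trunnion: grip the rim with one finger on each side of the trunnion.
- trunnion_mid (a point): Centre of the aluminium trunnion, on its axis: 168 mm long (x), about 0.5 kg; ends 36 mm in diameter, middle a boss 48 (x) x 44 (y) x 44 mm (z) with a 24 mm hole along z round the stud. Ends lie in the fixture's V-blocks, axis 61.5 mm above the bench. Stud tip 45 mm above this point: raise 70 mm to clear. Grip the boss across y, between the V-blocks; plate top 41.5 mm below.
- stand: Inspection stand, fixed: dark plate 200 x 84 mm with two steel V-blocks of the fixture's size and spacing (centres x = +60 and -60 mm, tops 56 mm above the bench, 76 mm gap), no stud. Origin: under the plate's centre, at bench height; x along plate and grooves, z up. The seated trunnion's axis is 61.5 mm above the bench, over y = 0.
- tray: Open steel parts tray, fixed, empty: 130 (x) x 200 mm (y), walls 2 mm thick and 28 mm high, floor 2 mm. Origin: centre of its underside, z up.
- mug: Black and white mug, 97 mm high, a bystander; origin at the centre of its underside.
- oil: Oil bottle, cream with a red nozzle, 145 mm high, a bystander; origin at the centre of its underside.
- tape: Yellow tape measure, 84 mm long, 62 mm high, a bystander; origin at the centre of its underside.
- mike: Micrometer, 162 mm long, 15 mm high, lying flat, a bystander; origin at the centre of its underside.
Not all that is in view belongs to the job. There is more than one size of the part that bears trunnion_mid; the job needs the largest.

How it is judged:
On the way, in this order (a step that is already met when the one before it is completed fails the run):
1. the nut is off the stud and clear of the fixture, the washer and the trunnion still on it (horizontal distance between nut_bar and fixture above 0.08 m and horizontal distance between each of washer_mid, trunnion_mid and fixture below 0.02 m), for 0.2 s.
2. the washer is off the stud and clear of the fixture, the trunnion still on it (horizontal distance between washer_mid and fixture above 0.08 m and horizontal distance between trunnion_mid and fixture below 0.02 m), for 0.2 s.
3. the trunnion is seated in the V-blocks of the stand (x of trunnion_mid in the frame of stand between -0.012 and 0.012 m and y of trunnion_mid in the frame of stand between -0.003 and 0.003 m and z of trunnion_mid in the frame of stand between 0.05846 and 0.06446 m and angle between the x axis of trunnion_mid and the x axis of stand, either way round below 0.04 rad), for 0.2 s.
At the end, for the whole second after the job is handed in: The trunnion rests in both V-blocks of the stand: centre within 3 mm of seated height and groove line and 12 mm of midway between the blocks, axis within 0.04 rad of the grooves. Nut and washer rest in the tray, centres inside its walls and under 60 mm above its underside (all of step 3 and linear speed of each of trunnion, nut, washer below 0.02 m/s and x of nut_bar in the frame of tray between -0.063 and 0.063 m and y of nut_bar in the frame of tray between -0.098 and 0.098 m and z of nut_bar in the frame of tray between 0 and 0.06 m and x of washer_mid in the frame of tray between -0.063 and 0.063 m and y of washer_mid in the frame of tray between -0.098 and 0.098 m and z of washer_mid in the frame of tray between 0 and 0.06 m); the robot touches nothing.
It fails at once if the nut is forced against the stud (more than 70 N) (contact force between nut and fixture above 70 N).
It fails at once if the trunnion is dropped: it falls, with no finger on it, faster than 0.4 m/s (a drop of about 8 mm) (contact force between the fingers and trunnion below 0.5 N and linear speed of trunnion above 0.4 m/s).
It fails at once if the mug, oil bottle, tape measure or micrometer is pushed more than 30 mm or tipped over (distance of any of mug, oil, tape, mike from where it was at the start of the episode above 0.03 m or angle between any of mug, oil, tape, mike's own z axis and vertical above 0.5 rad).
It also fails if it takes over 70 s, if anything falls off the work surface, if the arm or the gripper's body presses on something with over 40 N, if the wrist force passes 120 N, or if a joint passes its speed limit or range.

## Working session

There is one attempt and no reset: what is moved stays moved. The work goes in short steps, Python scripts to look and compute and a tool call to move; the robot and the scene stay as the last step left them, time stands still between calls to the robot, and variables do not carry over. Pictures are saved under pics/ and viewed, and the job is handed in when it is done.

Besides the shell and the picture viewer there is one more tool, called after "Emit:" as a command line: name --argument value ..., lists and objects as JSON in quotes. play_rows: Moves the arm, as the interface text tells. Its arguments: {"type":"object","properties":{"twist":{"type":"array"},"travel":{"type":"array"},"grip":{"type":"array"},"force":{"type":"number"}},"required":["twist","travel","grip"]}

```bash
mkdir -p pics; ls
python3 - <<'E'
from station import ctrl
import cv2
o=ctrl.get_obs()
for k,v in o.items(): print(k,v)
for n in ["scene","top","wrist"]:
    c=ctrl.camera(n); cv2.imwrite(f"pics/{n}0.png",c["img"][:,:,::-1]); print(n,c["vfov"],c["cx"],c["cy"],c["rvec"],c["tvec"])
E
```

```text
pics
time_s 0.0
qpos [-1.21962579e+00  3.00473988e-01  1.52160689e+00 -6.36525264e-06
  1.32069756e+00 -6.66088209e-02]
joint_vel [ 0.00145937  0.00047884 -0.00053534 -0.00049995 -0.00081727  0.00109889]
tau [-5.08915873e-04 -5.31813526e+01 -3.52738559e+01  7.08053727e-02
  2.44317355e-02 -1.04346250e-04]
ee_pos [ 0.22305285 -0.50245102  0.21287382]
eef_rot [-1.57197990e+00  7.27738577e-05 -2.72381176e+00]
force [-0.07248632  1.27118247  0.30213572]
moment [-0.02159502 -0.01470927 -0.01623967]
grip_width 0.09415743085751546
scene 51.15323436572755 313.43595107783875 244.2929376930411 [ 1.30394004 -2.23371059  0.92778968] [0.54379805 0.29479996 0.86849411]
top 51.72257861168181 325.55670038649924 237.00866784561896 [ 2.15658336 -2.19902916  0.1329262 ] [0.31547948 0.54577952 1.2135352 ]
wrist 71.44681776279609 321.0981621473118 243.0170960643816 [-2.43851564  1.58408971  0.21611526] [-0.54947433 -0.0275633   0.39112496]
```

View pics/scene0.png

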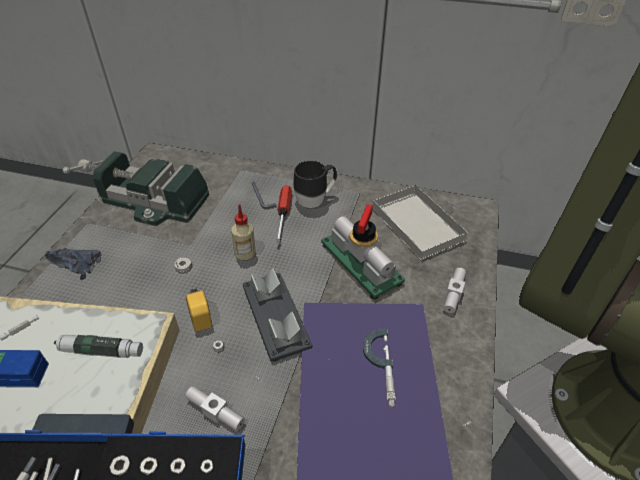

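View pics/top0.png

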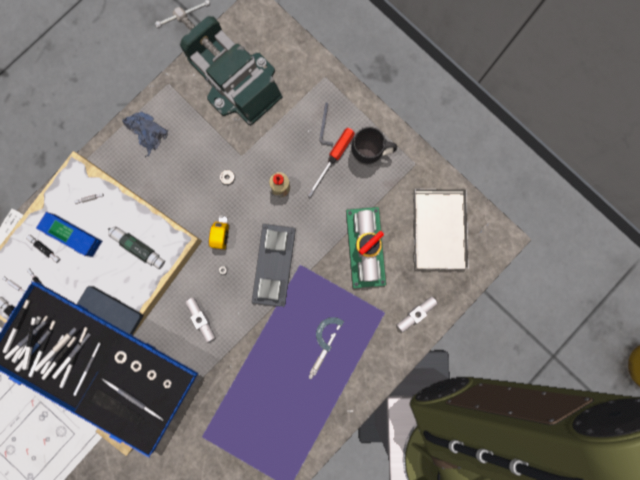

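View pics/wrist0.png

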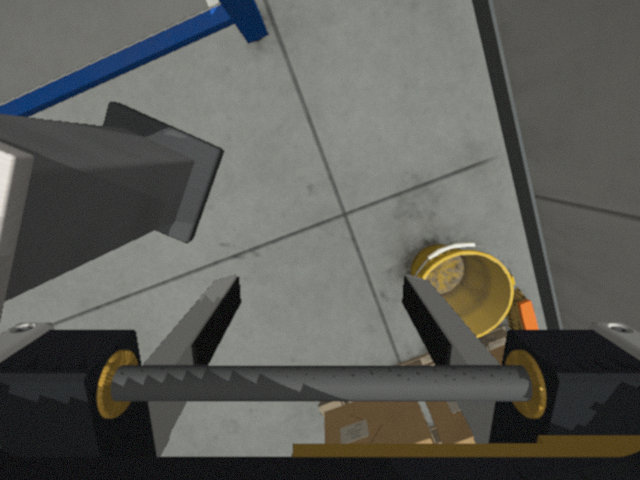

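The top view shows the fixture at about (367,247) with its red bar at (370,243), the dark stand at (274,265), and the tray at (440,230). The loose trunnions at (200,320) and (417,314) look like decoys.

```bash
cat > h.py <<'E'
import numpy as np, cv2
from station import ctrl
def K(c):
    f=240/np.tan(np.radians(c["vfov"])/2); return np.array([[f,0,c["cx"]],[0,f,c["cy"]],[0,0,1.]])
def ray(c,p):
    R,_=cv2.Rodrigues(np.array(c["rvec"],float)); t=np.array(c["tvec"],float)
    d=R.T@np.linalg.inv(K(c))@np.array([p[0],p[1],1.]); return -R.T@t,d/np.linalg.norm(d)
def atz(c,p,z):
    o,d=ray(c,p); return o+d*(z-o[2])/d[2]
def proj(c,P):
    return cv2.projectPoints(np.array(P,float).reshape(-1,3),np.array(c["rvec"],float),np.array(c["tvec"],float),K(c),None)[0].reshape(-1,2)
def tri(c1,p1,c2,p2):
    o1,d1=ray(c1,p1);o2,d2=ray(c2,p2)
    s=np.linalg.lstsq(np.array([d1,-d2]).T,o2-o1,rcond=None)[0]
    a=o1+s[0]*d1;b=o2+s[1]*d2; return (a+b)/2,np.linalg.norm(a-b)
E
python3 - <<'E'
from h import *
np.set_printoptions(precision=4,suppress=True)
cs={n:ctrl.camera(n) for n in ["scene","top"]}
Z=dict(fixture=.02,nut_bar=.135,nut_hub=.1,washer_mid=.087,trunnion_mid=.0615,stand=.02,tray=.002,mug=.05,oil=.07,tape=.03,mike=.008)
import pickle
S={}
for n in Z:
    for cn,c in cs.items():
        b=ctrl.boxes_of(n,c)
        for x in b[:4]: print(n,cn,round(x["confidence"],2),np.round(x["point"],1),atz(c,x["point"],Z[n]))
for n in ["fixture","nut_bar","washer_mid","trunnion_mid","stand","tray"]:
    for cn,c in cs.items():
        S[n,cn]=[(t["confidence"],t["point"],t["pixels"]) for t in ctrl.trace(n,c)]
pickle.dump((cs,S),open("s0.pkl","wb"))
for k,v in S.items(): print(k,[(round(a,2),np.round(b),m.sum()) for a,b,m in v])
c=cs["top"];cv2.imwrite("pics/topz.png",cv2.resize(c["img"][170:320,230:480,::-1],None,fx=3.2,fy=3.2,interpolation=cv2.INTER_CUBIC))
c=cs["scene"];cv2.imwrite("pics/scz.png",cv2.resize(c["img"][170:370,230:490,::-1],None,fx=3,fy=3,interpolation=cv2.INTER_CUBIC))
E
```

```text
fixture scene 0.95 [358.5 273.3] [0.4908 0.2367 0.02  ]
fixture top 0.86 [358.9 255.5] [0.5042 0.2221 0.02  ]
fixture top 0.2 [325.4 338.6] [0.3012 0.3102 0.02  ]
nut_bar scene 0.91 [365.5 229.4] [0.4998 0.2223 0.135 ]
nut_bar top 0.92 [372.5 244.6] [0.5212 0.2004 0.135 ]
nut_hub scene 0.71 [366.2 225.9] [0.5382 0.1921 0.1   ]
nut_hub scene 0.62 [369.7 255.1] [0.4628 0.2339 0.1   ]
nut_hub top 0.77 [369.9 244.6] [0.5243 0.2025 0.1   ]
washer_mid scene 0.59 [366.1 240. ] [0.5132 0.2079 0.087 ]
washer_mid top 0.74 [435.9 229.6] [0.5584 0.042  0.087 ]
washer_mid top 0.49 [362.5 255.6] [0.4996 0.2194 0.087 ]
trunnion_mid scene 0.94 [452.5 291.2] [0.3298 0.1242 0.0615]
trunnion_mid scene 0.85 [215.7 407.2] [0.3298 0.6204 0.0615]
trunnion_mid scene 0.63 [367.9 254.6] [0.4954 0.213  0.0615]
trunnion_mid scene 0.39 [360.1 270.8] [0.4649 0.2526 0.0615]
trunnion_mid top 0.87 [198.8 323.1] [0.3482 0.6107 0.0615]
trunnion_mid top 0.84 [419.4 311.7] [0.3638 0.0841 0.0615]
trunnion_mid top 0.62 [365.5 257.5] [0.4964 0.2098 0.0615]
stand scene 0.59 [275.2 309.8] [0.4906 0.436  0.02  ]
stand top 0.8
[... 1357 characters left out ...]
asher_mid', 'scene') [(0.5, array([361., 240.]), np.int64(151))]
('washer_mid', 'top') [(0.64, array([363., 255.]), np.int64(64))]
('trunnion_mid', 'scene') [(0.86, array([456., 289.]), np.int64(611)), (0.62, array([215., 406.]), np.int64(1145)), (0.56, array([367., 252.]), np.int64(1091))]
('trunnion_mid', 'top') [(0.76, array([417., 312.]), np.int64(444)), (0.7, array([200., 322.]), np.int64(599)), (0.65, array([365., 258.]), np.int64(702))]
('stand', 'scene') [(0.9, array([277., 314.]), np.int64(3553))]
('stand', 'top') [(0.71, array([275., 266.]), np.int64(2598))]
('tray', 'scene') [(0.77, array([419., 222.]), np.int64(3783))]
('tray', 'top') [(0.63, array([438., 227.]), np.int64(4246))]
```

View pics/topz.png

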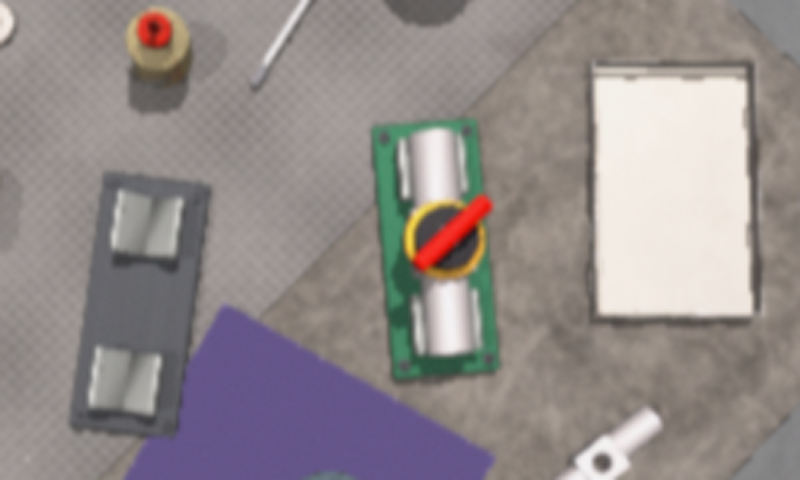

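View pics/scz.png

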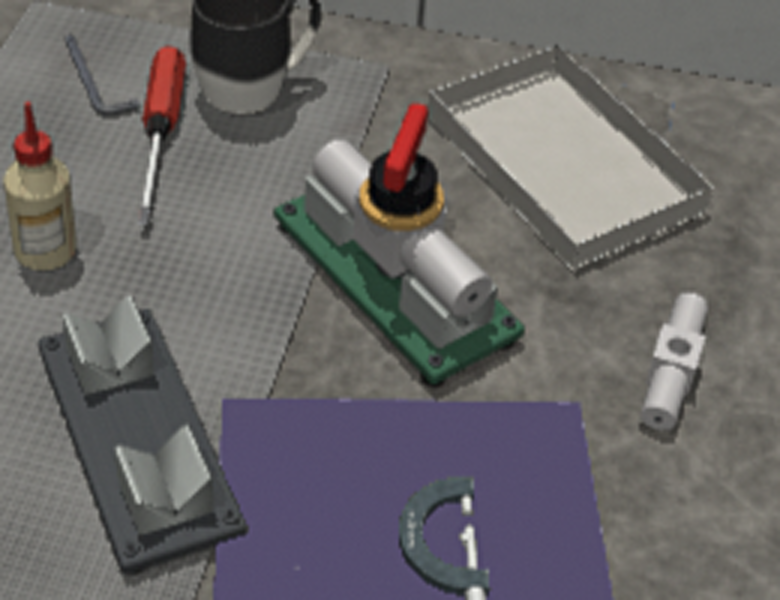

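```bash
cat > fit.py <<'E'
from h import *
import pickle
np.set_printoptions(precision=4,suppress=True)
cs,S=pickle.load(open("s0.pkl","rb"))
def rect(c,mask,z):
    cn=max(cv2.findContours(mask.astype(np.uint8),cv2.RETR_EXTERNAL,cv2.CHAIN_APPROX_NONE)[0],key=cv2.contourArea)[:,0,:]
    P=np.array([atz(c,p,z)[:2] for p in cn])
    return cv2.minAreaRect((P*1000).astype(np.float32))
for cn,c in cs.items():
    hsv=cv2.cvtColor(c["img"],cv2.COLOR_RGB2HSV)
    g=((hsv[...,0]>55)&(hsv[...,0]<90)&(hsv[...,1]>110)).astype(np.uint8)
    w=np.zeros_like(g); f=S["fixture",cn][0][1].astype(int); w[f[1]-60:f[1]+60,f[0]-50:f[0]+60]=1
    print(cn,"fixture",rect(c,cv2.morphologyEx(g*w,cv2.MORPH_CLOSE,np.ones((25,25))),.02))
    print(cn,"stand",rect(c,S["stand",cn][0][2],.02))
    print(cn,"tray",rect(c,S["tray",cn][0][2],.028))
    r=((hsv[...,0]<8)|(hsv[...,0]>172))&(hsv[...,1]>180)
    r=r*w; ys,xs=np.nonzero(r); print("bar",xs.mean(),ys.mean(),rect(c,r,.147 if cn=="top" else .135))
E
python3 fit.py
```

```text
Traceback (most recent call last):
  File "fit.py", line 12, in <module>
    w=np.zeros_like(g); f=S["fixture",cn][0][1].astype(int); w[f[1]-60:f[1]+60,f[0]-50:f[0]+60]=1
                          ^^^^^^^^^^^^^^^^^^^^^^^^^^^^
AttributeError: 'list' object has no attribute 'astype'
```

```bash
sed -i 's/S\["fixture",cn\]\[0\]\[1\].astype/np.array(S["fixture",cn][0][1]).astype/' fit.py; python3 fit.py
```

```text
scene fixture ((541.92041015625, 233.3682403564453), (66.04582977294922, 36.07013702392578), 3.4642534255981445)
scene stand ((489.1234130859375, 438.6042175292969), (85.63897705078125, 220.27330017089844), 81.62800598144531)
scene tray ((560.0186767578125, 25.628494262695312), (148.75457763671875, 221.60386657714844), 88.69752502441406)
bar 363.7401129943503 221.1864406779661 ((522.7139892578125, 210.81692504882812), (17.349416732788086, 74.9660873413086), 41.52132034301758)
top fixture ((525.1445922851562, 205.0523681640625), (192.882568359375, 78.69379425048828), 3.696666955947876)
top stand ((483.4305725097656, 436.492919921875), (83.3589096069336, 199.34185791015625), 81.52449035644531)
top tray ((566.07861328125, 16.763916015625), (135.9915313720703, 200.07476806640625), 88.77584075927734)
bar 370.5483870967742 242.98924731182797 ((524.4754028320312, 205.55734252929688), (14.322126388549805, 67.569580078125), 43.6422119140625)
```

```bash
cat > ov.py <<'E'
from fit import *
def base(x,y,a):
    a=np.radians(a); return lambda P:np.array(P,float)@np.array([[np.cos(a),-np.sin(a),0],[np.sin(a),np.cos(a),0],[0,0,1]]).T+[x,y,0]
def rectz(hx,hy,z,cx=0,cy=0): return [[cx+hx,cy+hy,z],[cx-hx,cy+hy,z],[cx-hx,cy-hy,z],[cx+hx,cy-hy,z]]
def draw(im,c,Ps,s,off,col=(0,255,255)):
    p=((proj(c,Ps)+0.5-off)*s-0.5)
    cv2.polylines(im,[np.round(p*16).astype(np.int32)],True,col,1,cv2.LINE_AA,4)
def overlay(c,x0,y0,w,h,s,out,fx,st,bar):
    im=cv2.resize(c["img"][y0:y0+h,x0:x0+w,::-1],None,fx=s,fy=s,interpolation=cv2.INTER_CUBIC)
    off=np.array([x0,y0])
    for b in (fx,st):
        T=base(*b)
        draw(im,c,T(rectz(.1,.042,.02)),s,off)
        for k in (.06,-.06): draw(im,c,T(rectz(.022,.025,.056,k)),s,off,(255,0,255))
        for k in (.06,-.06): draw(im,c,T([[k+.022,0,.036],[k-.022,0,.036]]),s,off,(255,0,255))
    th=np.linspace(0,6.28,40)
    T=base(*fx); draw(im,c,T(np.c_[.03*np.cos(th),.03*np.sin(th),.0915+0*th]),s,off,(255,0,0))
    draw(im,c,T(np.c_[.024*np.cos(th),.024*np.sin(th),.113+0*th]),s,off,(255,0,0))
    for e in (.084,-.084): draw(im,c,T(np.c_[e+0*th,.018*np.cos(th),.0615+.018*np.sin(th)]),s,off,(255,255,0))
    T=base(*bar); draw(im,c,T(rectz(.035,.007,.1485)),s,off,(0,255,0))
    cv2.imwrite(out,im)
E
cat > o1.py <<'E'
from ov import *
import sys
fx=eval(sys.argv[1]);st=eval(sys.argv[2]);bar=eval(sys.argv[3]);n=sys.argv[4]
overlay(cs["top"],240,190,160,120,5,f"pics/ot{n}.png",fx,st,bar)
overlay(cs["scene"],235,190,180,170,3.5,f"pics/os{n}.png",fx,st,bar)
E
python3 o1.py "(.525,.205,3.7)" "(.4834,.4365,-8.5)" "(.5245,.2055,-46.4)" 1 >/dev/null
```

```text
(no output)
```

View pics/ot1.png

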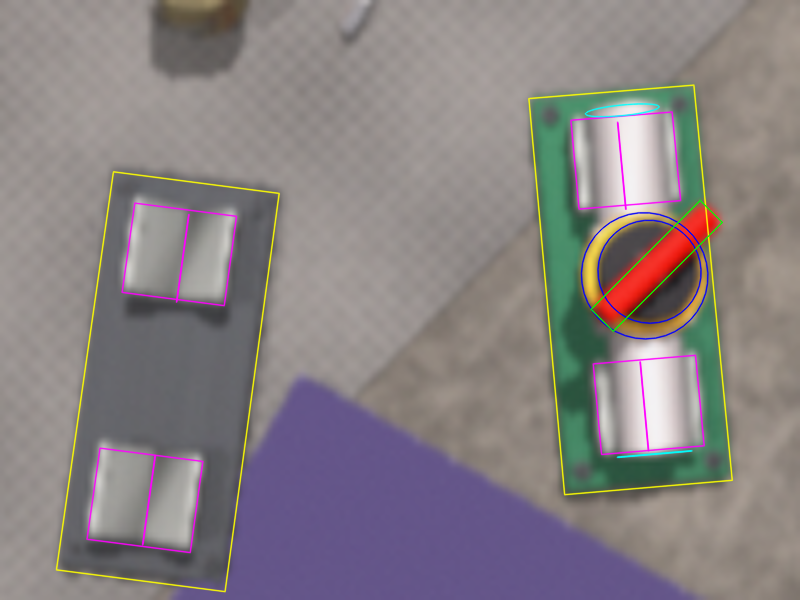

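View pics/os1.png

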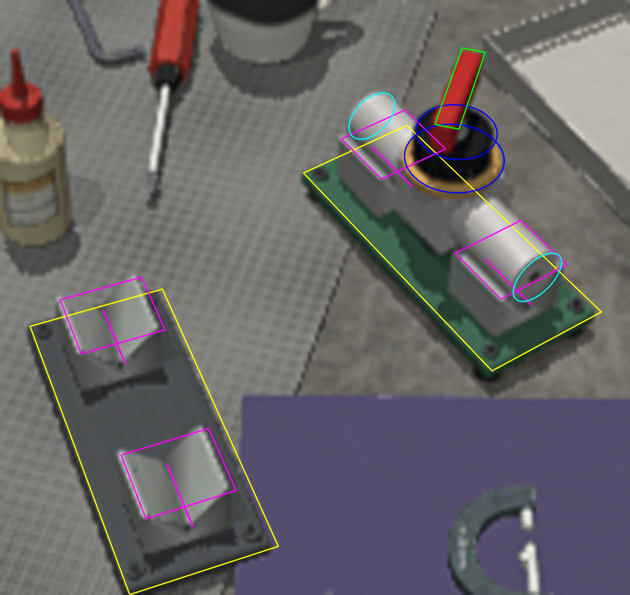

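The overlays agree to about 2 mm: the fixture is at (0.525, 0.205) yaw 3.7°, the bar at yaw −46.4°, and the stand at (0.483, 0.4365) yaw −8.5°. Next I move above the nut.

Emit:
play_rows --twist '[[0,0,0.076],[0,0,0.076],[0,0,0.076],[0,0,0.076],[0,0,0.076],[0,0,0.076],[0,0,0.076],[0,0,0.076],[0,0,0.076],[0,0,0.076],[0,0,0.076],[0,0,0.076]]' --travel '[[0.38,0.88,0.1],[0.38,0.88,0.1],[0.38,0.88,0.1],[0.38,0.88,0.1],[0.38,0.88,0.1],[0.38,0.88,0],[0.38,0.88,0],[0.38,0.88,0],[0.38,0.88,0],[0.38,0.88,0],[0.38,0.88,0],[0.38,0.88,0]]' --grip '[-1,-1,-1,-1,-1,-1,-1,-1,-1,-1,-1,-1]' --force 20

```text
time_s: 3.15
ee_pos: [0.4516, 0.0274, 0.2387]
eef_rot: [-1.57, -0.0, -1.286]
force: [0.2, -0.5, -0.3]
grip_width: 0.0941
```

Emit:
play_rows --twist '[[0,0,0.076],[0,0,0.076],[0,0,0.076],[0,0,0.076],[0,0,0]]' --travel '[[0.38,0.88,0],[0.38,0.88,0],[0.38,0.88,0],[0.38,0.88,0],[0,0,0]]' --grip '[-1,-1,-1,-1,-1]'

```text
time_s: 3.65
ee_pos: [0.5277, 0.2054, 0.2373]
eef_rot: [-1.572, 0.001, -0.806]
force: [-1.1, -0.8, -0.3]
grip_width: 0.094
```

Run:
```python
from h import *
np.set_printoptions(precision=4,suppress=True)
o=ctrl.get_obs();print(o["time_s"],o["ee_pos"],np.degrees(o["eef_rot"]),o["force"])
c=ctrl.camera("wrist");cv2.imwrite("pics/w1.png",c["img"][:,:,::-1])
import pickle;pickle.dump(c,open("w1.pkl","wb"))
```

```text
3.65 [0.5277 0.2054 0.2373] [-90.0452   0.0567 -46.1696] [-1.1381 -0.8404 -0.2746]
```

View pics/w1.png

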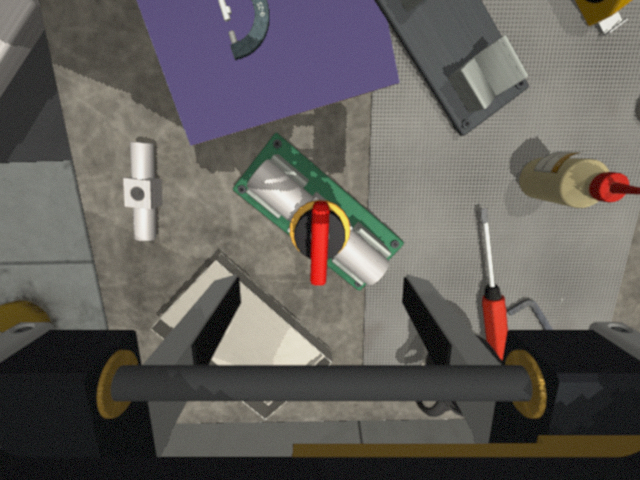

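The wrist view has the bar at (320,245), running vertically between the fingers. I'll refine its position and yaw, and the fixture pose, from this view.

```bash
cat > fitw.py <<'E'
from ov import *
from scipy.optimize import minimize
c=pickle.load(open("w1.pkl","rb"))
def boxmask(c,T,hx,hy,z0,z1,sh):
    P=T([[a*hx,b*hy,z] for a in(-1,1) for b in(-1,1) for z in(z0,z1)])
    m=np.zeros(sh,np.float32); h=cv2.convexHull(proj(c,P).astype(np.float32))
    m=np.zeros((sh[0]*4,sh[1]*4),np.uint8); cv2.fillConvexPoly(m,np.round((h+.5)*4*16-8).astype(np.int32),255,cv2.LINE_AA,4)
    return cv2.resize(m,(sh[1],sh[0]),interpolation=cv2.INTER_AREA)/255.
hsv=cv2.cvtColor(c["img"],cv2.COLOR_RGB2HSV)
r=(((hsv[...,0]<8)|(hsv[...,0]>172))&(hsv[...,1]>170)).astype(float); w=np.zeros_like(r); w[190:300,290:350]=1; r*=w
f=lambda p:np.abs(boxmask(c,base(p[0]/1000,p[1]/1000,p[2]),.035,.007,.124,.148,r.shape)-r).sum()
b=minimize(f,[524.5,205.5,-46.4],method="Nelder-Mead",options=dict(initial_simplex=np.array([[524.5,205.5,-46.4],[529,205.5,-46.4],[524.5,210,-46.4],[524.5,205.5,-43]])))
print("bar",b.x,b.fun,r.sum())
overlay(c,220,120,200,180,4,"pics/ow1.png",(.525,.205,3.7),(.4834,.4365,-8.5),(b.x[0]/1000,b.x[1]/1000,b.x[2]))
print(np.argwhere(w*r).mean(0))
E
python3 fitw.py|tail -2
```

```text
bar [525.5469 205.5864 -47.9584] 187.77647058823527 1385.0
[242.044  319.0181]
```

View pics/ow1.png

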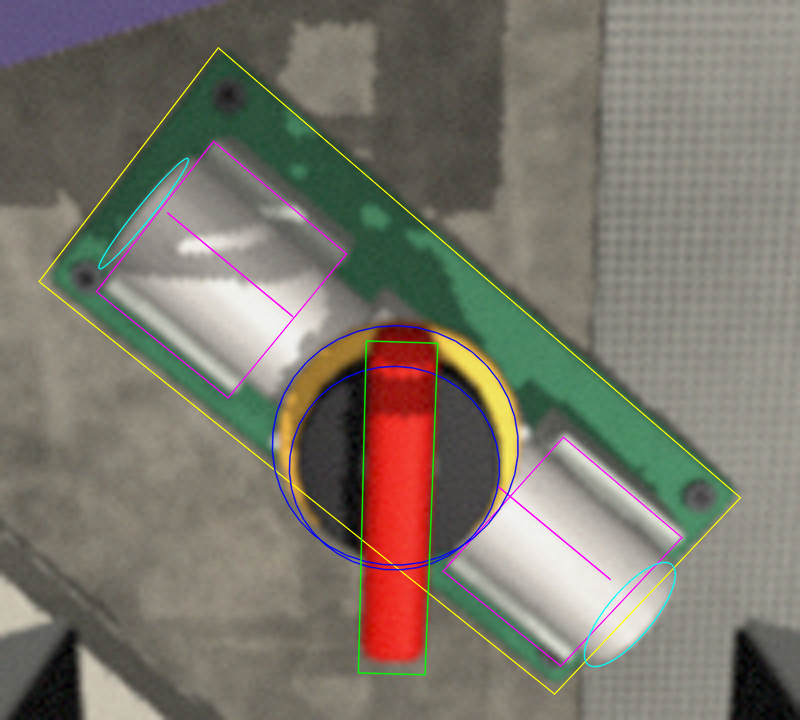

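Emit:
play_rows --twist '[[0,0,0],[0,0,0],[0,0,0],[0,0,0],[0,0,0],[0,0,0],[0,0,0],[0,0,0],[0,0,0],[0,0,0],[0,0,0]]' --travel '[[-0.05,0,-0.5],[0,0,-0.6],[0,0,-0.6],[0,0,-0.4],[0,0,-0.12],[0,0,0],[0,0,0],[0,0,0],[0,0,0],[0,0,0],[0,0,0]]' --grip '[-1,-1,-1,-1,-1,1,1,1,1,1,1]' --force 20

```text
time_s: 4.8
ee_pos: [0.5247, 0.2014, 0.1277]
eef_rot: [-1.57, -0.0, -0.814]
force: [0.7, -0.8, 0.0]
grip_width: 0.0497
```

Run:
```python
from h import *
np.set_printoptions(precision=4,suppress=True)
o=ctrl.get_obs();print(o["time_s"],o["ee_pos"],np.degrees(o["eef_rot"]),o["force"],o["moment"],o["grip_width"])
```

```text
4.8 [0.5247 0.2014 0.1277] [-89.9818  -0.0107 -46.6192] [ 0.68   -0.7554  0.0254] [-0.0441 -0.1084 -0.0186] 0.0496781939520531
```

Emit:
play_rows --twist '[[0,0,0],[0,0,0],[0,0,0],[0,0,0],[0,0,0],[0,0,0]]' --travel '[[0.01,0.08,0],[0,0,0],[0,0,0],[0,0,0],[0,0,0],[0,0,0]]' --grip '[1,1,1,1,1,1]' --force 20

```text
time_s: 5.4
ee_pos: [0.5252, 0.2053, 0.1274]
eef_rot: [-1.571, 0.0, -0.814]
force: [-1.2, 0.6, -0.3]
grip_width: 0.0141
```

```bash
cat > st.py <<'E'
from h import *
np.set_printoptions(precision=4,suppress=True)
o=ctrl.get_obs();print(o["time_s"],o["ee_pos"],np.degrees(o["eef_rot"]),o["force"],o["moment"],o["grip_width"])
E
python3 st.py
python3 - <<'E'
from h import *
c=ctrl.camera("wrist");cv2.imwrite("pics/w2.png",c["img"][:,:,::-1])
E
```

```text
5.4 [0.5252 0.2053 0.1274] [-90.0005   0.0029 -46.6273] [-1.2383  0.6145 -0.2712] [ 0.0374 -0.2156  0.0071] 0.014142696267854566
```

View pics/w2.png

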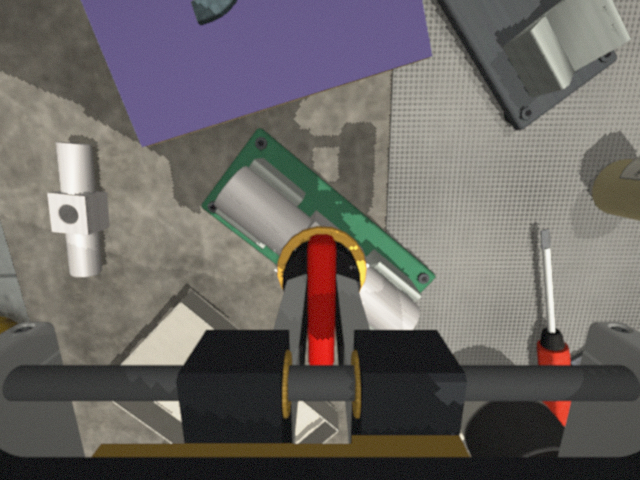

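The wrist view shows the bar held between the pads at about (320,290), with a width of 14.1 mm. I turn 0.5 rad anticlockwise and try a light pull.

Emit:
play_rows --twist '[[0,0,0.08],[0,0,0.08],[0,0,0.08],[0,0,0.08],[0,0,0],[0,0,0],[0,0,0],[0,0,0],[0,0,0]]' --travel '[[0,0,0],[0,0,0],[0,0,0],[0,0,0],[0,0,0],[0,0,0.03],[0,0,0.02],[0,0,0.02],[0,0,0]]' --grip '[1,1,1,1,1,1,1,1,1]'

```text
time_s: 6.35
ee_pos: [0.5248, 0.2052, 0.1298]
eef_rot: [-1.572, 0.001, -0.312]
force: [3.4, 1.7, -16.8]
grip_width: 0.0138
```

```bash
python3 st.py
```

```text
6.35 [0.5248 0.2052 0.1298] [-90.0534   0.0778 -17.8826] [  3.431    1.7435 -16.7901] [ 0.2925 -0.9293  0.0807] 0.013793882491135792
```

It caught, with 17 N down. I ease back, turn 0.22 rad more and retry with a smaller pull.

Emit:
play_rows --twist '[[0,0,0],[0,0,0],[0,0,0.07],[0,0,0.07],[0,0,0],[0,0,0],[0,0,0],[0,0,0]]' --travel '[[0,0,-0.04],[0,0,-0.03],[0,0,0],[0,0,0],[0,0,0],[0,0,0.03],[0,0,0.03],[0,0,0]]' --grip '[1,1,1,1,1,1,1,1]'

```text
time_s: 7.15
ee_pos: [0.525, 0.2053, 0.13]
eef_rot: [-1.571, 0.001, -0.093]
force: [2.2, -0.3, -11.8]
grip_width: 0.0135
```

```bash
python3 st.py
```

```text
7.15 [0.525  0.2053 0.13  ] [-90.0122   0.0326  -5.3129] [  2.2371  -0.3286 -11.8413] [ 0.2224 -0.5875  0.0364] 0.013539017807168508
```

Emit:
play_rows --twist '[[0,0,0],[0,0,0],[0,0,0.07],[0,0,0.07],[0,0,0],[0,0,0],[0,0,0],[0,0,0]]' --travel '[[0,0,-0.03],[0,0,-0.03],[0,0,0],[0,0,0],[0,0,0],[0,0,0.03],[0,0,0.03],[0,0,0]]' --grip '[1,1,1,1,1,1,1,1]'

```text
time_s: 7.95
ee_pos: [0.5252, 0.2055, 0.1307]
eef_rot: [-1.57, -0.0, 0.127]
force: [-0.3, 2.2, -3.1]
grip_width: 0.0138
```

```bash
python3 st.py
```

```text
7.95 [0.5252 0.2055 0.1307] [-89.9753  -0.0119   7.2841] [-0.251   2.1651 -3.0594] [0.4912 0.0283 0.0301] 0.013800251728042053
```

Only the nut's weight (3 N) is left at 3.3 mm, so it seems to have let go. I lift gently a little more to confirm.

Emit:
play_rows --twist '[[0,0,0],[0,0,0],[0,0,0]]' --travel '[[0,0,0.04],[0,0,0.04],[0,0,0]]' --grip '[1,1,1]'

```text
time_s: 8.25
ee_pos: [0.5252, 0.2057, 0.1349]
eef_rot: [-1.57, -0.0, 0.129]
force: [-2.3, 3.4, -1.6]
grip_width: 0.014
```

```bash
python3 st.py
```

```text
8.25 [0.5252 0.2057 0.1349] [-89.9651  -0.0221   7.3702] [-2.2917  3.4111 -1.585 ] [0.9513 0.291  0.0919] 0.013968950365579913
```

Emit:
play_rows --twist '[[0,0,0],[0,0,0],[0,0,0],[0,0,0],[0,0,0]]' --travel '[[0,0,0.08],[0,0,0.1],[0,0,0.1],[0,0,0.1],[0,0,0]]' --grip '[1,1,1,1,1]' --force 30

```text
time_s: 8.75
ee_pos: [0.5256, 0.2052, 0.1544]
eef_rot: [-1.571, -0.001, 0.129]
force: [-1.1, -0.5, -2.8]
grip_width: 0.0136
```

```bash
python3 st.py
```

```text
8.75 [0.5256 0.2052 0.1544] [-90.004   -0.0838   7.3668] [-1.1242 -0.4723 -2.7866] [ 0.0491 -0.1023 -0.0077] 0.013632914711632393
```

Free, carrying about 3 N. Now to the tray.

Emit:
play_rows --twist '[[0,0,0],[0,0,0],[0,0,0],[0,0,0],[0,0,0],[0,0,0],[0,0,0],[0,0,0]]' --travel '[[0,0,0.5],[-0.06,-0.6,0],[-0.06,-0.8,0],[-0.06,-0.8,0],[-0.06,-0.8,0],[-0.06,-0.5,0],[0,-0.26,0],[0,0,0]]' --grip '[1,1,1,1,1,1,1,1]'

```text
time_s: 9.55
ee_pos: [0.5103, 0.0163, 0.1785]
eef_rot: [-1.571, -0.0, 0.127]
force: [0.1, 0.6, -3.1]
grip_width: 0.0141
```

```bash
python3 st.py
python3 - <<'E'
from h import *
for n in ["scene","top"]:
    c=ctrl.camera(n);cv2.imwrite(f"pics/{n}3.png",c["img"][:,:,::-1])
    if n=="scene": cv2.imwrite("pics/sc3z.png",cv2.resize(c["img"][130:330,300:520,::-1],None,fx=3,fy=3))
E
```

```text
9.55 [0.5103 0.0163 0.1785] [-90.0122  -0.0083   7.2735] [ 0.0574  0.6353 -3.0993] [ 0.1312 -0.1083 -0.0179] 0.01411559407694713
```

View pics/sc3z.png

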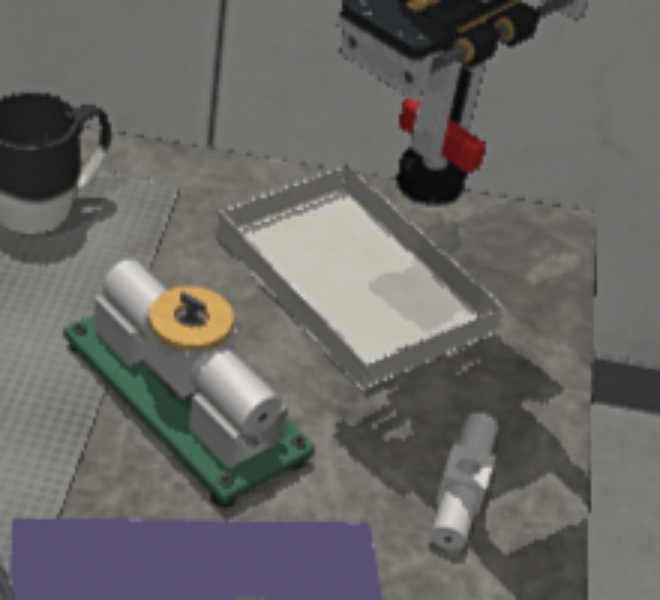

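View pics/top3.png

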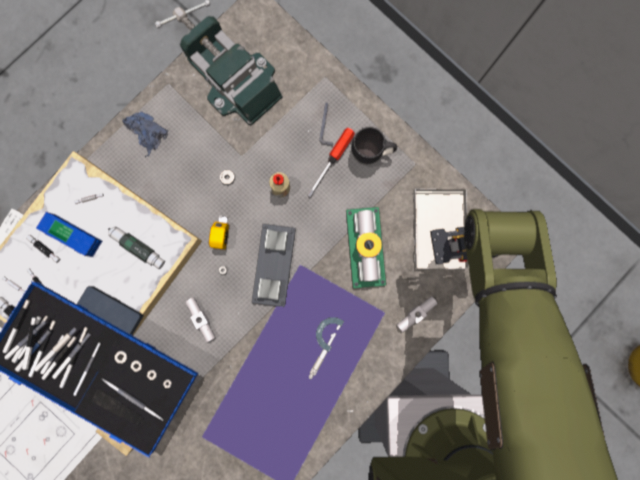

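The nut is held over the near half of the tray, and the washer and trunnion are still on the fixture. I lower it.

Emit:
play_rows --twist '[[0,0,0],[0,0,0],[0,0,0],[0,0,0],[0,0,0],[0,0,0],[0,0,0]]' --travel '[[0,0,-0.6],[0,0,-0.7],[0,0,-0.7],[0,0,-0.45],[0,0,-0.2],[0,0,-0.05],[0,0,0]]' --grip '[1,1,1,1,1,1,1]'

```text
time_s: 10.35
ee_pos: [0.5107, 0.0178, 0.0441]
eef_rot: [-1.571, -0.001, 0.129]
force: [-0.4, -0.2, -2.7]
grip_width: 0.0135
```

```bash
python3 st.py
```

```text
10.35 [0.5107 0.0178 0.0441] [-90.0075  -0.051    7.4144] [-0.3881 -0.1559 -2.6705] [ 0.0615 -0.1643  0.0136] 0.013481305080511981
```

Emit:
play_rows --twist '[[0,0,0],[0,0,0],[0,0,0],[0,0,0]]' --travel '[[0,0,-0.04],[0,0,-0.04],[0,0,-0.03],[0,0,0]]' --grip '[1,1,1,1]'

```text
time_s: 10.75
ee_pos: [0.5102, 0.0173, 0.038]
eef_rot: [-1.571, -0.0, 0.129]
force: [-0.5, 0.0, -3.6]
grip_width: 0.0142
```

```bash
python3 st.py
```

```text
10.75 [0.5102 0.0173 0.038 ] [-90.0016  -0.0057   7.3725] [-0.5273  0.0122 -3.5653] [ 0.0731 -0.1137  0.0018] 0.014236675470907678
```

Emit:
play_rows --twist '[[0,0,0],[0,0,0],[0,0,0]]' --travel '[[0,0,-0.02],[0,0,-0.02],[0,0,0]]' --grip '[1,1,1]'

```text
time_s: 11.05
ee_pos: [0.5105, 0.0173, 0.0376]
eef_rot: [-1.571, -0.001, 0.129]
force: [-10.1, 0.3, 19.5]
grip_width: 0.0135
```

```bash
python3 st.py
```

```text
11.05 [0.5105 0.0173 0.0376] [-90.0084  -0.0482   7.3774] [-10.0826   0.3283  19.5398] [ 0.2068  1.6828 -0.0169] 0.013459212562810527
```

Emit:
play_rows --twist '[[0,0,0],[0,0,0],[0,0,0],[0,0,0],[0,0,0],[0,0,0],[0,0,0],[0,0,0]]' --travel '[[0,0,0.025],[0,0,0],[0,0,0],[0,0,0],[0,0,0],[0,0,0.4],[0,0,0.8],[0,0,0.8]]' --grip '[1,-1,-1,-1,-1,-1,-1,-1]'

```text
time_s: 11.85
ee_pos: [0.5097, 0.0173, 0.1381]
eef_rot: [-1.571, 0.001, 0.129]
force: [0.4, 0.6, 0.8]
grip_width: 0.0666
```

Emit:
play_rows --twist '[[0,0,-0.01],[0,0,-0.01],[0,0,-0.01],[0,0,-0.01],[0,0,0],[0,0,0]]' --travel '[[0.06,0.8,0.6],[0.06,0.8,0],[0.06,0.8,0],[0.06,0.8,0],[0.06,0.56,0],[0,0,0]]' --grip '[-1,-1,-1,-1,-1,-1]'

```text
time_s: 12.45
ee_pos: [0.5249, 0.2081, 0.1668]
eef_rot: [-1.57, 0.0, 0.069]
force: [-0.3, -0.2, 0.3]
grip_width: 0.0938
```

```bash
python3 st.py
python3 - <<'E'
from h import *
import pickle
cs={n:ctrl.camera(n) for n in ["scene","wrist"]}
pickle.dump(cs,open("s4.pkl","wb"))
for n in cs: cv2.imwrite(f"pics/{n}4.png",cs[n]["img"][:,:,::-1])
E
```

```text
12.45 [0.5249 0.2081 0.1668] [-89.9808   0.007    3.9569] [-0.2732 -0.234   0.2533] [ 0.0275 -0.1374  0.0287] 0.09375475681749988
```

View pics/scene4.png

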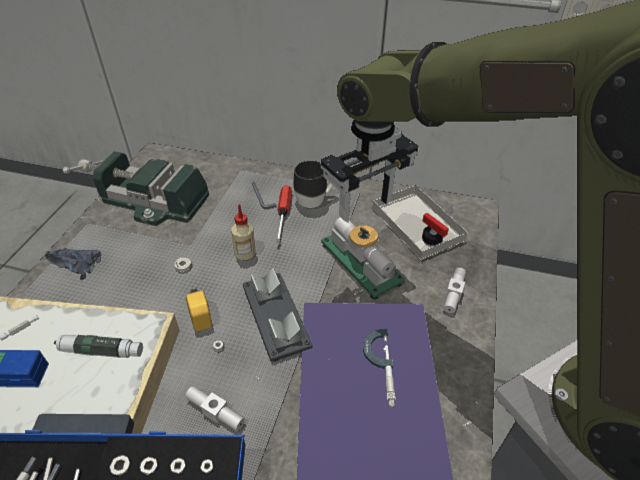

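View pics/wrist4.png

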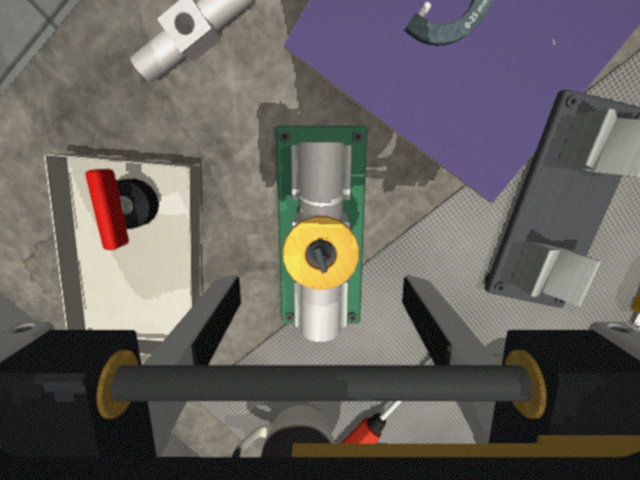

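The nut stands in the tray (red bar at (105,210) in the wrist view), and the washer, seen from the wrist at (321,254), is centred between the fingers. I check the positions with an overlay.

```bash
cat > w4.py <<'E'
from ov import *
C=pickle.load(open("s4.pkl","rb"));c=C["wrist"]
hsv=cv2.cvtColor(c["img"],cv2.COLOR_RGB2HSV)
m=((hsv[...,0]>15)&(hsv[...,0]<32)&(hsv[...,1]>120)).astype(np.uint8); w=np.zeros_like(m); w[200:310,270:370]=1; m*=w
cn=max(cv2.findContours(m,cv2.RETR_EXTERNAL,cv2.CHAIN_APPROX_NONE)[0],key=cv2.contourArea)
(x,y),ax,_=cv2.fitEllipse(cv2.convexHull(cn)); print("washer",x,y,ax,atz(c,(x,y),.091))
o,_=ray(c,(320,240)); print("cam",o)
overlay(c,260,110,130,240,2.5,"pics/ow4.png",(.5255,.2055,3.7),(.4834,.4365,-8.5),(.5105,.0173,7.37))
g=((hsv[...,0]>55)&(hsv[...,0]<90)&(hsv[...,1]>90)).astype(np.uint8); w=np.zeros_like(g); w[110:340,260:385]=1
print(rect(c,cv2.morphologyEx(g*w,cv2.MORPH_CLOSE,np.ones((45,45))),.02))
E
python3 w4.py | tail -3
```

```text
washer 320.37164306640625 252.60479736328125 (73.008544921875, 76.52227020263672) [0.5236 0.2062 0.091 ]
cam [0.4479 0.2016 0.3377]
((524.20849609375, 206.30670166015625), (196.1850128173828, 81.63963317871094), 3.757373332977295)
```

View pics/ow4.png

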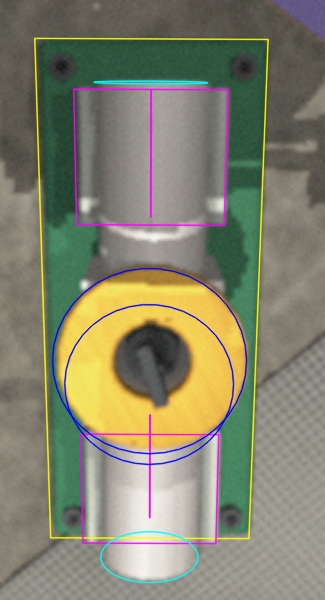

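Emit:
play_rows --twist '[[0,0,0],[0,0,0],[0,0,0],[0,0,0],[0,0,0],[0,0,0],[0,0,0],[0,0,0],[0,0,0],[0,0,0]]' --travel '[[0,0.01,-0.6],[0,0,-0.6],[0,0,-0.4],[0,0,-0.2],[0,0,0],[0,0,0],[0,0,0],[0,0,0],[0,0,0],[0,0,0]]' --grip '[-1,-1,-1,-1,-1,1,1,1,1,1]' --force 15

```text
time_s: 13.55
ee_pos: [0.5253, 0.2058, 0.0775]
eef_rot: [-1.571, -0.001, 0.066]
force: [-0.9, 0.0, 2.4]
grip_width: 0.0599
```

```bash
python3 st.py
```

```text
13.55 [0.5253 0.2058 0.0775] [-89.9905  -0.0358   3.7788] [-0.9446  0.0428  2.3996] [ 0.0211 -0.073  -0.04  ] 0.059891437650415935
```

Emit:
play_rows --twist '[[0,0,0],[0,0,0],[0,0,0],[0,0,0],[0,0,0],[0,0,0],[0,0,0],[0,0,0],[0,0,0],[0,0,0],[0,0,0]]' --travel '[[0,0,0],[0,0,0.1],[0,0,0.3],[0,0,0.4],[0,0,0.4],[0.3,-0.5,0],[0.4,-0.8,0],[0.4,-0.8,0],[0.4,-0.8,0],[0.3,-0.88,0],[0,0,0]]' --grip '[1,1,1,1,1,1,1,1,1,1,1]' --force 25

```text
time_s: 14.65
ee_pos: [0.6161, 0.0119, 0.1369]
eef_rot: [-1.572, 0.0, 0.061]
force: [-0.2, -0.5, -1.7]
grip_width: 0.0595
```

```bash
python3 st.py
python3 - <<'E'
from h import *
import pickle
cs={n:ctrl.camera(n) for n in ["scene","wrist"]}
pickle.dump(cs,open("s5.pkl","wb"))
for n in cs: cv2.imwrite(f"pics/{n}5.png",cs[n]["img"][:,:,::-1])
E
```

```text
14.65 [0.6161 0.0119 0.1369] [-90.0425   0.0106   3.5129] [-0.1718 -0.51   -1.7079] [ 0.0597 -0.1281  0.0225] 0.05945988528733031
```

View pics/wrist5.png

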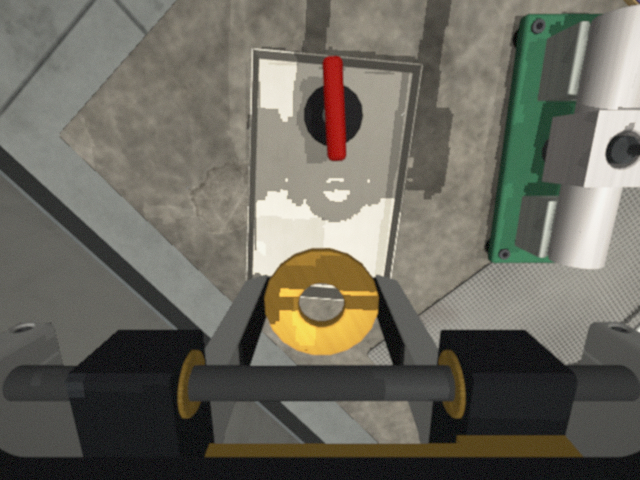

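View pics/scene5.png

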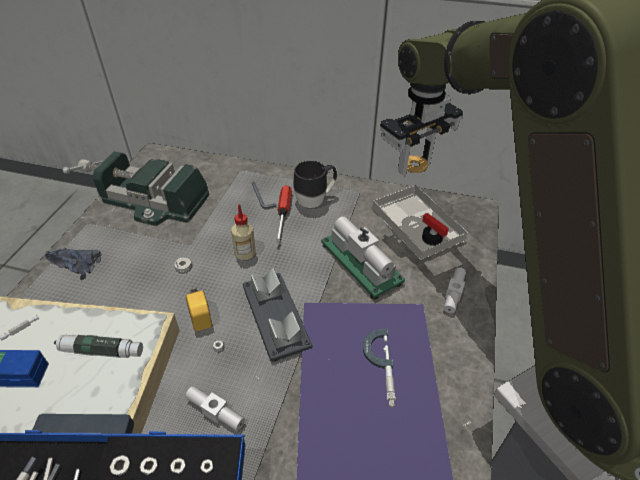

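The wrist view shows the washer held at (322,302) and the trunnion still on the fixture. I compute the tray walls' position under the washer.

Run:
```python
from h import *
import pickle
np.set_printoptions(precision=4,suppress=True)
c=pickle.load(open("s5.pkl","rb"))["wrist"]
for p in [(253,49),(421,66),(249,200),(405,200),(247,275),(394,275)]: print(p,atz(c,p,.028))
```

```text
(253, 49) [ 0.4682 -0.0458  0.028 ]
(421, 66) [0.4717 0.0815 0.028 ]
(249, 200) [ 0.582  -0.0481  0.028 ]
(405, 200) [0.5737 0.0827 0.028 ]
(247, 275) [ 0.6493 -0.0495  0.028 ]
(394, 275) [0.641  0.0816 0.028 ]
```

Emit:
play_rows --twist '[[0,0,0],[0,0,0],[0,0,0],[0,0,0],[0,0,0],[0,0,0],[0,0,0],[0,0,0],[0,0,0]]' --travel '[[0,0,-0.5],[0,0,-0.6],[0,0,-0.6],[0,0,-0.4],[0,0,-0.3],[0,0,0],[0,0,0],[0,0,0],[0,0,0]]' --grip '[1,1,1,1,1,1,-0.45,-0.45,-0.45]'

```text
time_s: 15.65
ee_pos: [0.6158, 0.0168, 0.0184]
eef_rot: [-1.571, -0.002, 0.066]
force: [0.0, -0.1, 0.2]
grip_width: 0.068
```

Emit:
play_rows --twist '[[0,0,0],[0,0,0],[0,0,0],[0,0,0],[0,0,0]]' --travel '[[0,0,0],[0,0,0.3],[0,0,0.8],[0,0,0.8],[0,0,0.8]]' --grip '[-0.45,-0.45,-0.45,-0.45,-1]'

```text
time_s: 16.15
ee_pos: [0.615, 0.0167, 0.1551]
eef_rot: [-1.571, -0.001, 0.066]
force: [0.2, 0.2, -0.4]
grip_width: 0.0727
```

```bash
python3 st.py
python3 - <<'E'
from h import *
import pickle
cs={n:ctrl.camera(n) for n in ["wrist"]}
for n in cs: cv2.imwrite(f"pics/{n}6.png",cs[n]["img"][:,:,::-1])
E
```

```text
16.15 [0.615  0.0167 0.1551] [-90.0034  -0.0522   3.7729] [ 0.2419  0.1633 -0.3942] [ 0.0839 -0.1399 -0.0331] 0.0727304993728078
```

View pics/wrist6.png

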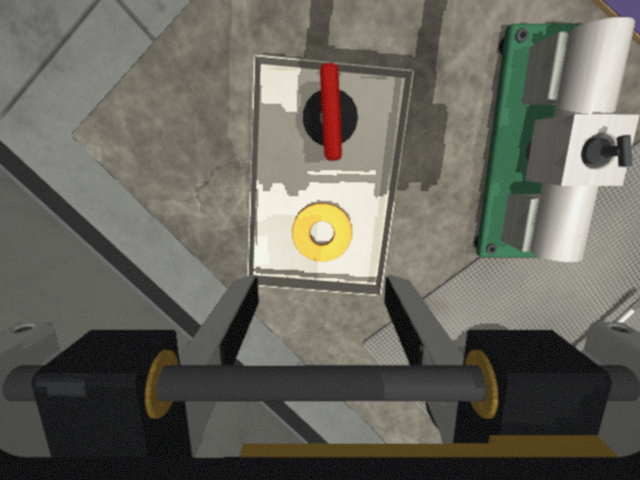

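The washer lies flat in the tray at (322,232), next to the nut. Next is the trunnion: I grip its boss across y.

Emit:
play_rows --twist '[[0,0,0],[0,0,0],[0,0,0],[0,0,0],[0,0,0],[0,0,0],[0,0,0],[0,0,0],[0,0,0],[0,0,0]]' --travel '[[-0.3,0.5,0],[-0.4,0.8,0],[-0.4,0.8,0],[-0.4,0.8,0],[-0.3,0.88,0],[0,0,0],[0,0,-0.6],[0,0,-0.7],[0,0,-0.5],[0,0,-0.3]]' --grip '[-1,-1,-1,-1,-1,-1,-1,-1,-1,-1]'

```text
time_s: 17.2
ee_pos: [0.5249, 0.2051, 0.046]
eef_rot: [-1.571, 0.001, 0.066]
force: [0.4, 0.4, -0.1]
grip_width: 0.0936
```

```bash
python3 st.py
```

```text
17.2 [0.5249 0.2051 0.046 ] [-90.0216   0.0728   3.755 ] [ 0.4092  0.4047 -0.1057] [ 0.1311 -0.1015 -0.0099] 0.09358733818476843
```

Emit:
play_rows --twist '[[0,0,0],[0,0,0],[0,0,0],[0,0,0],[0,0,0],[0,0,0],[0,0,0]]' --travel '[[0,0,0],[0,0,0],[0,0,0],[0,0,0],[0,0,0],[0,0,0],[0,0,0]]' --grip '[1,1,1,1,1,1,1]' --force 45

```text
time_s: 17.9
ee_pos: [0.5252, 0.2061, 0.0474]
eef_rot: [-1.57, -0.0, 0.066]
force: [-0.3, -1.1, 2.6]
grip_width: 0.0439
```

```bash
python3 st.py
python3 - <<'E'
from h import *
for n in ["scene"]:
    c=ctrl.camera(n);cv2.imwrite(f"pics/{n}7.png",cv2.resize(c["img"][150:330,280:500,::-1],None,fx=3,fy=3))
E
```

```text
17.9 [0.5252 0.2061 0.0474] [-89.9654  -0.0241   3.7746] [-0.3215 -1.1287  2.6419] [-0.2371 -0.0717 -0.0127] 0.04385106578553539
```

View pics/scene7.png

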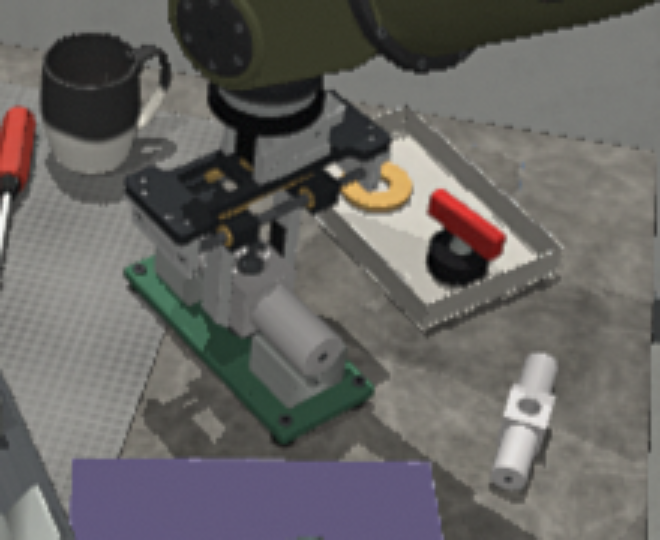

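Emit:
play_rows --twist '[[0,0,0],[0,0,0],[0,0,0],[0,0,0],[0,0,0],[0,0,0],[0,0,0]]' --travel '[[0,0,0.06],[0,0,0.16],[0,0,0.3],[0,0,0.4],[0,0,0.4],[0,0,0.4],[0,0,0]]' --grip '[1,1,1,1,1,1,1]' --force 50

```text
time_s: 18.65
ee_pos: [0.5264, 0.2061, 0.1367]
eef_rot: [-1.57, -0.005, 0.066]
force: [0.1, -0.2, -5.6]
grip_width: 0.0438
```

```bash
python3 st.py
```

```text
18.65 [0.5264 0.2061 0.1367] [-89.9325  -0.2959   3.7776] [ 0.1006 -0.2311 -5.5905] [ 0.1156 -0.1186 -0.0815] 0.043789840773698616
```

Emit:
play_rows --twist '[[0,0,-0.02],[0,0,-0.02],[0,0,-0.02],[0,0,-0.02],[0,0,-0.02],[0,0,-0.02],[0,0,-0.016],[0,0,0],[0,0,0]]' --travel '[[-0.08,0.4,0.1],[-0.12,0.7,0],[-0.12,0.7,0],[-0.12,0.7,0],[-0.12,0.7,0],[-0.12,0.7,0],[-0.16,0.7,0],[0,0,0],[0,0,0]]' --grip '[1,1,1,1,1,1,1,1,1]'

```text
time_s: 19.55
ee_pos: [0.4825, 0.4359, 0.137]
eef_rot: [-1.572, 0.001, -0.146]
force: [0.6, 0.2, -5.6]
grip_width: 0.044
```

```bash
python3 st.py
cat > look.py <<'E'
from h import *
import pickle,sys
n=sys.argv[1]
cs={k:ctrl.camera(k) for k in ["scene","top","wrist"]}
pickle.dump(cs,open(f"s{n}.pkl","wb"))
for k in cs: cv2.imwrite(f"pics/{k}{n}.png",cs[k]["img"][:,:,::-1])
E
python3 look.py 8
```

```text
19.55 [0.4825 0.4359 0.137 ] [-90.0791   0.0551  -8.378 ] [ 0.6113  0.1924 -5.5988] [ 0.0283 -0.1092 -0.0186] 0.044026801807552904
```

View pics/wrist8.png

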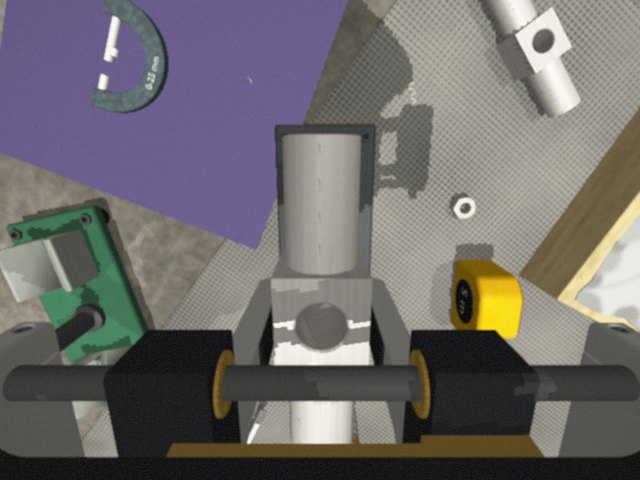

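View pics/scene8.png

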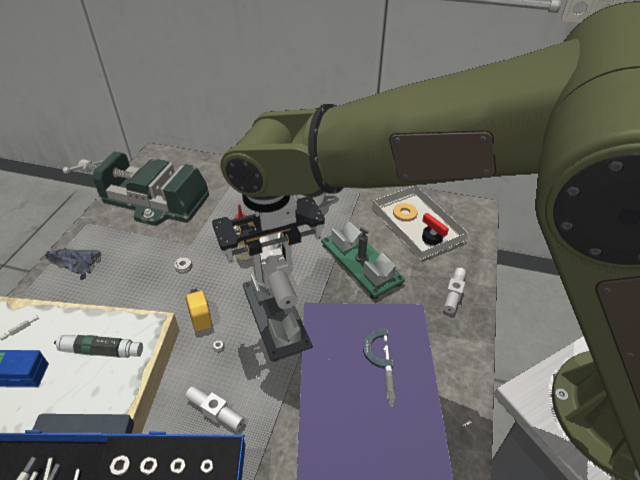

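The wrist view shows the trunnion held square, its near end centred at column 322. The stand's near edge has corners at about (277,127) and (375,125). I compute the residual offset.

```bash
python3 - <<'E'
from h import *
import pickle
np.set_printoptions(precision=4,suppress=True)
c=pickle.load(open("s8.pkl","rb"))["wrist"]
im=c["img"][110:300,250:400,::-1]; cv2.imwrite("pics/w8z.png",cv2.resize(im,None,fx=4,fy=3.1,interpolation=cv2.INTER_CUBIC))
P=proj(c,[[.4825,.4359,.137]]);print(P)
E
cat > w8.py <<'E'
from ov import *
c=pickle.load(open("s8.pkl","rb"))["wrist"]
overlay(c,260,110,130,150,4,"pics/ow8.png",(.525,.2055,3.7),(.4834,.4365,-8.5),(.5105,.0173,7.37))
E
python3 w8.py >/dev/null
```

```text
[[321.7712 293.1749]]
```

View pics/ow8.png

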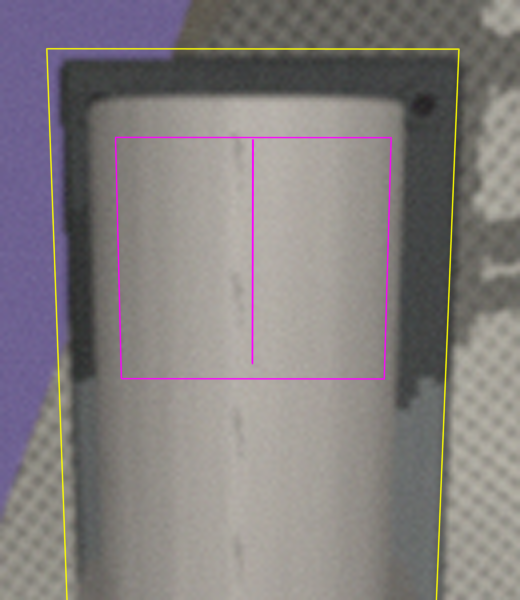

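Emit:
play_rows --twist '[[0,0,0],[0,0,0],[0,0,0],[0,0,0],[0,0,0],[0,0,0],[0,0,0]]' --travel '[[0.03,0.026,-0.2],[0,0,-0.4],[0,0,-0.4],[0,0,-0.4],[0,0,-0.2],[0,0,0],[0,0,0]]' --grip '[1,1,1,1,1,1,1]'

```text
time_s: 20.4
ee_pos: [0.4851, 0.4371, 0.0588]
eef_rot: [-1.57, -0.001, -0.148]
force: [0.2, -0.8, -5.2]
grip_width: 0.0437
```

```bash
python3 st.py; python3 look.py 9
python3 - <<'E'
from h import *
c=cv2.imread("pics/scene9.png");cv2.imwrite("pics/sc9z.png",cv2.resize(c[200:380,200:380],None,fx=3.3,fy=3.3,interpolation=cv2.INTER_CUBIC))
E
```

```text
20.4 [0.4851 0.4371 0.0588] [-89.9675  -0.03    -8.4789] [ 0.2348 -0.7834 -5.2312] [ 0.0322 -0.1083 -0.006 ] 0.043721192915603675
```

View pics/sc9z.png

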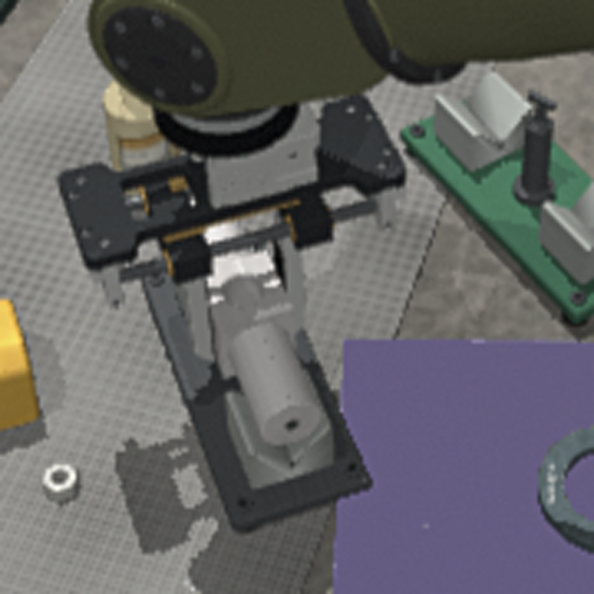

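View pics/wrist9.png

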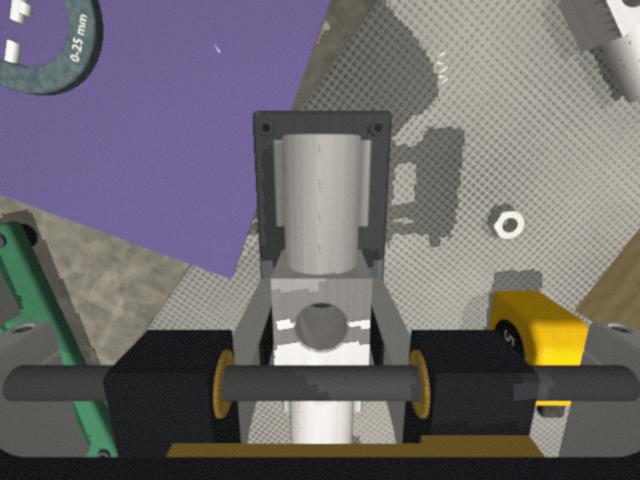

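Seen from the wrist, the cylinder (cols 283–360) is centred over the V-block (cols 274–369), about 11 mm above its seat. I lower it slowly.

Emit:
play_rows --twist '[[0,0,0],[0,0,0],[0,0,0],[0,0,0],[0,0,0]]' --travel '[[0,0,-0.08],[0,0,-0.08],[0,0,-0.03],[0,0,0],[0,0,0]]' --grip '[1,1,1,1,1]'

```text
time_s: 21.05
ee_pos: [0.4846, 0.437, 0.0486]
eef_rot: [-1.571, 0.0, -0.148]
force: [-0.5, 0.0, -5.7]
grip_width: 0.044
```

```bash
python3 st.py
```

```text
21.05 [0.4846 0.437  0.0486] [-90.0128   0.0073  -8.4597] [-0.5025  0.0433 -5.6542] [ 0.0293 -0.1118 -0.0131] 0.04400316137739084
```

Emit:
play_rows --twist '[[0,0,0],[0,0,0],[0,0,0],[0,0,0]]' --travel '[[0,0,-0.015],[0,0,-0.015],[0,0,0],[0,0,0]]' --grip '[1,1,1,1]'

```text
time_s: 21.45
ee_pos: [0.485, 0.4375, 0.0478]
eef_rot: [-1.569, -0.001, -0.148]
force: [0.5, 3.2, 0.4]
grip_width: 0.044
```

```bash
python3 st.py
```

```text
21.45 [0.485  0.4375 0.0478] [-89.9221  -0.0546  -8.457 ] [0.4962 3.1548 0.4203] [ 0.6515 -0.3214  0.0333] 0.043986021672120845
```

Contact has begun, with +3 N in y, so I nudge +y by 0.5 mm and go down a little more.

Emit:
play_rows --twist '[[0,0,0],[0,0,0],[0,0,0]]' --travel '[[0,0.012,-0.01],[0,0,-0.01],[0,0,0]]' --grip '[1,1,1]'

```text
time_s: 21.75
ee_pos: [0.485, 0.4379, 0.0473]
eef_rot: [-1.57, -0.001, -0.148]
force: [-2.0, 0.4, 9.2]
grip_width: 0.0434
```

```bash
python3 st.py
```

```text
21.75 [0.485  0.4379 0.0473] [-89.9523  -0.0537  -8.4544] [-1.958   0.3649  9.23  ] [-0.0081  0.2216  0.181 ] 0.043428421360312094
```

It is seated: z 0.0473 matches the fixture's 0.0474, there is no side force, and the net load is about 15 N. I release and retreat straight up.

Emit:
play_rows --twist '[[0,0,0],[0,0,0],[0,0,0],[0,0,0],[0,0,0],[0,0,0],[0,0,0],[0,0,0],[0,0,0]]' --travel '[[0,0,0],[0,0,0],[0,0,0],[0,0,0],[0,0,0.3],[0,0,0.7],[0,0,0.8],[0,0,0.8],[0,0,0]]' --grip '[-0.2,-0.6,-1,-1,-1,-1,-1,-1,-1]'

```text
time_s: 22.65
ee_pos: [0.4862, 0.4389, 0.1837]
eef_rot: [-1.563, -0.007, -0.148]
force: [0.1, -0.1, -0.0]
grip_width: 0.0939
```

```bash
python3 st.py;python3 look.py 10
cat > w10.py <<'E'
from ov import *
C=pickle.load(open("s10.pkl","rb"))
for n,(x0,y0,w,h,s) in dict(scene=(200,200,180,180,3.3),wrist=(200,60,240,280,2.1)).items():
    c=C[n]; im=cv2.resize(c["img"][y0:y0+h,x0:x0+w,::-1],None,fx=s,fy=s,interpolation=cv2.INTER_CUBIC)
    T=base(.4845,.4375,-8.5); off=np.array([x0,y0]); th=np.linspace(0,6.28,40)
    for e in (.084,-.084): draw(im,c,T(np.c_[e+0*th,.018*np.cos(th),.0615+.018*np.sin(th)]),s,off,(255,255,0))
    draw(im,c,T(rectz(.024,.022,.0835)),s,off)
    for k in (.06,-.06): draw(im,c,T(rectz(.022,.025,.056,k)),s,off,(255,0,255))
    cv2.imwrite(f"pics/o10{n}.png",im)
E
python3 w10.py>/dev/null
```

```text
22.65 [0.4862 0.4389 0.1837] [-89.571   -0.394   -8.4641] [ 0.0531 -0.1242 -0.0435] [ 0.0705 -0.1717  0.0113] 0.0939338105347353
```

View pics/o10scene.png

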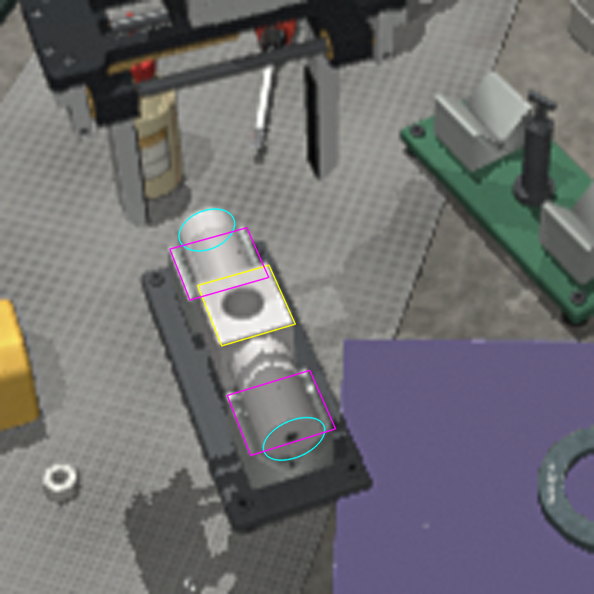

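View pics/o10wrist.png

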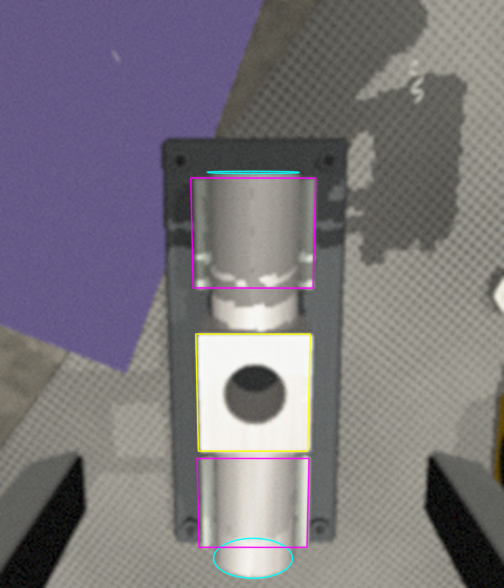

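View pics/scene10.png

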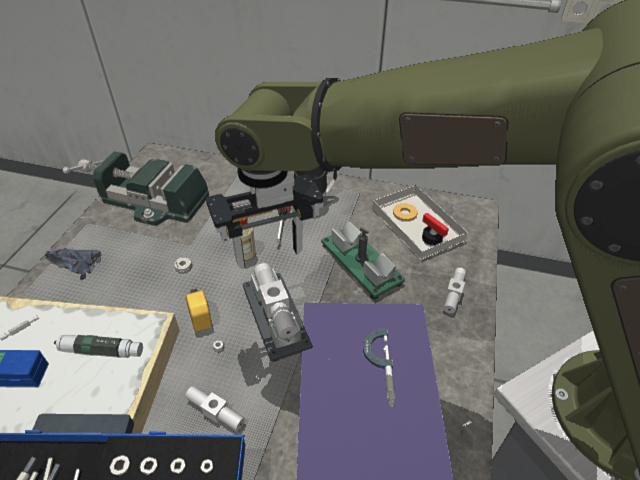

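The trunnion matches the seated model in both views, with the boss midway between the blocks. The nut and washer are in the tray and the bystanders are in place. I let the arm settle and hand in.

Emit:
play_rows --twist '[[0,0,0],[0,0,0],[0,0,0]]' --travel '[[0,0,0],[0,0,0],[0,0,0]]' --grip '[-1,-1,-1]'

```text
time_s: 23.1
ee_pos: [0.4845, 0.4375, 0.1754]
eef_rot: [-1.572, 0.001, -0.148]
force: [0.4, 0.3, -0.2]
grip_width: 0.094
```

```bash
python3 st.py; python3 -c "
from station import ctrl
print(ctrl.hand_in())"
```

```text
23.1 [0.4845 0.4375 0.1754] [-90.0552   0.0505  -8.4636] [ 0.3774  0.3356 -0.2192] [ 0.0578 -0.154   0.0128] 0.09400346275772146
the job is handed in; nothing more can be done
None
```

The fixture is stripped: nut and washer are in the steel tray, and the trunnion sits in the stand's V-blocks. I handed the job in at about 23 s; the hand-in gives no verdict.

- **Nut:** It caught at about 0.5 and 0.72 rad, with 17 N and 12 N on the wrist, both above the suggested 5 N but well under the 70 N limit. It let go at about 0.94 rad. I set it down upright in the tray; the contact force briefly reached about 20 N.
- **Washer:** I gripped it by the rim, lifted it off and dropped it about 2 cm, because the fingertips reach the tray floor before the washer does. It lies flat beside the nut.
- **Trunnion:** I lifted it off the stud and lowered it into the V-blocks. When seated, the tool was at 0.0473 m, against 0.0474 m when it was gripped in the fixture, with almost no side force.

**Last checks:** In the wrist and scene views the trunnion fits the seated model, with the boss midway between the blocks. The nut and washer lie inside the tray, the mug, bottle, tape and micrometer look unmoved, and the gripper is clear. The cameras disagreed by 1–2 mm on the stand's y position, so I settled that by the side force on contact.

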